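Slide a T-foot into a bolted T-slot bed

ROBOT

A 6-joint arm with a two-finger parallel gripper is mounted at the origin on a cart in front of the work surface, level with it; the furniture and walls round the work are solid. World frame = base frame: x ahead of the robot, y to its left, z up, the work surface at z = 0. Lengths are in mm, angles in rad, forces in N, time in s.
With the tool pointing down it reaches from about 325 to 850 mm from the base axis. Payload 15.5 kg.
Tool frame: the origin (TCP) lies midway between the tips of the shut fingers; the grasp point (between the pads) lies 19 mm behind it; z points along the fingers, y is the line along which they close (so a half turn about z gives the same grasp; the last joint's range is limited). The gripper opens to 91 mm and grips with 3 to 60 N. Pads are 32 mm wide; open, the fingers measure 118 mm over their backs; the gripper's body (76 mm by 178 mm) begins 60 mm behind the grasp point.
Start: joints at [1.075, 0.494, 1.345, -0, 1.302, -0.096], TCP at [243.842, 575.471, 213.915] pointing down, gripper open.
Joint ranges: [-2.91, 2.91], [-0.82, 2.16], [0.22, 2.67], [-1.22, 4.37], [0.12, 2.79], [-3.08, 3.08]. Speed limits (rad/s): [1.89, 1.89, 2.57, 3.01, 3.01, 3.01].

INTERFACE

Orientations are given as a unit quaternion [x, y, z, w].
In Python, from workcell import r gives the robot as it stands.
- The arm moves only by the shell command python3 -m handwheel 'ROWS' [OPENING] [FORCE]. ROWS is JSON, a list of rows, each a list of 6 numbers: the shift along the world's x, y, z in mm, then the turn, a rotation vector about the world's x, y, z in rad. In form: [[tx, ty, tz, wx, wy, wz], ...]. A call has exactly 5 rows; each row shifts and turns the commanded pose from where the row before left it; what a row does not reach is not made up. A row lasts 1/8 s, in which the tool goes at most 62.5 mm and 10.7 degrees, less where a joint would pass 70% of its speed; a pose out of reach is approached as far as the arm can. A call is refused whole if a number of a shift passes 62.5 or a number of a turn 0.188, either way. A call with a gripper value outside its range is refused whole. OPENING is the opening, from -1 (shut) to 1 (fully open), set as the call begins (- or left out, the last holds). The fingers move at their own pace and stop on an object; FORCE is the grip in N (left out, the last holds). Time passes only in rows, so rows that do not move let the fingers close, or fill a call up. It gives the time, the measured TCP pose, the force, the opening and the grip force at its end, in the units of the state.
- r.read_state(): the state, without advancing time (a new reading comes with each control period).
- r.grab_frame(name): name is "scene" or "side" or "wrist"; returns the picture (400x640x3 uint8, red, green, blue); there is no depth.
- r.camera_info(name): a dict with "intrinsics" (3x3 intrinsics, pixels), "extrinsics" (4x4, takes a point from world to camera coordinates). Camera axes: x right, y down, z forward; pixel columns grow to the right and rows downward; lengths in mm; the calibration is good to about 2 mm. A picture is of the moment at which its call begins: read the wrist's pose just before it. camera_info takes no time and is no camera call; for the wrist camera it gives the pose at the moment of the call.
- r.job_done(): hands the job in; it is judged then, once.
Trained networks look in the newest picture that a camera, given by its name, has taken for a name from the list of things; names that differ only in an ending like _2 or _b are one class to them, and where a whole thing is asked for, a point or a joint stands for the part that bears it (a point fixed in the world has none). Each returns a list of dicts, best first, with "p" (0 to 1); they miss things now and then, are a little off and sometimes report something else, mostly with a low value. They report only what shows in the picture. A call takes as long as a camera call.
- r.spot_in(label, camera): "xyz" ([x, y, z] in mm, in world coordinates, good to about 4 mm: the middle of the surface that is visible of it).
- r.regions_of(label, camera): "pixels" (400x640 bool, what is visible of it).
The state is a dict: "time_s": time; "qpos": joint angles; "dq": joint speeds; "joint_torque": joint torques, N m; "tcp_pos": TCP position; "tcp_rot": TCP orientation; "ft_force": force on the tool from outside, world axes, zero at the start; "torque": the same for the moment, N m; "opening": finger opening in mm; "grasp_force": force on a finger pad.
Only numpy, scipy, OpenCV 4.12 (cv2) and the standard library are available. Lean on these libraries where they do the work, as an engineer would, in place of code of your own. Each camera call takes 0.05 s, during which the arm holds its last target. There are 200 camera calls.

TASK

Draw the bolt of the aluminium T-slot bed fully open, then pull the slide with the longer foot up out of its sprung clip. Thread its foot under the two lips of the bed from the open end, slide it fully home against the end stop, and shoot the bolt fully shut behind it. Leave the slide with the shorter foot in its clip and do not disturb the other things on the bench.

Things in the scene. Friction and masses are not known exactly. Their poses are not given: they have to be found in the camera images.
- bed: fixed aluminium T-slot bed; base plate 310 x 84 x 8 mm (local x -165 to +145), origin on the bench under it, +x is the way in. Its top, 8 mm up, is the channel floor. Over x < -75 mm it is a flat open apron; then guide walls 10 mm high narrow from 59 to 40 mm apart at x = -14. The bolt crosses at x -1 to +9 mm between dark keepers 25 mm high
- bed_mouth (a point): middle of the mouth of the covered channel, on its floor, at bed x = +12, y = 0, z = 8 mm. From here on the channel is 40 mm wide and covered by two lips, underside 22 mm and top 28 mm above the bench, with a 20 mm gap between them along y = 0
- bed_home (a point): on the channel floor, at bed x = +73, y = 0, z = 8 mm: where the long slide's origin lies when its foot is home against the end stop (stop face at bed x = +133 mm), its x axis along the bed's
- bolt (a joint): travel in m of the bed's sliding bolt along the bed's +y: 0 = fully shut (bar across the channel, it may start up to 15 mm open and still blocks), 0.06 = fully open (channel clear from 0.05 on). It stays where it is left; friction about 2 N. It can shut only behind a slide that is home (4 mm of slack)
- bolt_knob (a point): centre of the top of the bolt's upright round dark knob, 18 mm diameter, reaching from 18 to 66 mm above the bench; pinch it from above or push it. With the bolt shut it is at x = +4, y = +66 mm of the bed, and moves along the bed's +y as the bolt opens
- strip: clip strip, aluminium plate 136 x 196 x 12 mm fixed to the bench, origin under its centre. Two places at local y = +50 and -50 mm, either slide in either; the foot lies along local x on the plate. On both sides steel sprung rollers in dark brackets (34 mm high, 17 to 44 mm from the foot's middle) lap 2 mm over the foot's top: a straight upward pull of about 10 N plus the weight frees it
- long_slide: the slide with the longer foot: steel, flat foot 120 x 32 x 10 mm (long along local x), with an upright grip plate in its middle, 50 mm along x, 10 mm thick across y, up to 79 mm above the underside. Origin: centre of the foot's underside. About 0.22 kg, symmetric under a half turn. Grip the plate near its top
- short_slide: the slide with the shorter foot: the same but the foot is 80 mm long. Stays in its clip
- multimeter: hand multimeter, 152 x 79 x 38 mm, lying at the side; bystander, origin under its centre
- tin: round screw-lid tin, 65 mm diameter, 26 mm high, between bed and strip; bystander, origin under the centre
- marker: felt marker, 14 x 136 x 16 mm, lying between bed and strip; bystander, origin under the centre
- driver: hand screwdriver, 17 x 150 x 17 mm, lying; bystander, origin under the centre
- solder_reel: solder reel, 53 mm diameter, 35 mm high, standing; bystander, origin under the centre

How it is judged:
By the outcome, as a careful person would: the job done as asked, in the order asked, and still so for the second after the job is handed in, with the robot touching nothing.
It also fails if it takes over 64 s, if anything falls off the work surface, if the arm or the gripper's body presses on something with over 40 N, if the wrist force passes 120 N, or if a joint passes its speed limit or range.

## Working session

There is one attempt and no reset: what is moved stays moved. The work goes in short steps, Python scripts to look and compute and a shell command to move; the robot and the scene stay as the last step left them, time stands still between calls to the robot, and variables do not carry over. Pictures are saved under pics/ and viewed, at most 13 in all, crops included, and the job is handed in when it is done.

```bash
mkdir -p pics; ls
python3 - <<'E'
from workcell import r
import cv2,numpy as np
s=r.read_state();print(s)
for c in("scene","side"):
    f=r.grab_frame(c);cv2.imwrite(f"pics/{c}0.png",f[:,:,::-1])
    for n in("bed","bolt_knob","strip","long_slide","short_slide","tin","marker","driver","solder_reel","multimeter"):
        print(c,n,[(np.round(d["xyz"]).tolist(),round(d["p"],2)) for d in r.spot_in(n,c)[:3]])
E
```

```text
pics
{'time_s': 0.0, 'qpos': array([ 1.07448174e+00,  4.94207525e-01,  1.34613792e+00, -1.49851707e-05,
        1.30249619e+00, -9.54928915e-02]), 'dq': array([-8.25898187e-04, -8.10471959e-05,  1.59414804e-03, -3.85079806e-04,
       -7.17357107e-04, -1.37867846e-03]), 'joint_torque': array([ 1.76385114e-03, -8.78818846e+01, -3.81846893e+01,  7.07472512e-02,
        5.31019620e-02, -1.19645515e-04]), 'tcp_pos': array([243.67289284, 575.12379872, 213.32083222]), 'tcp_rot': array([ 1.99069984e-01,  9.79985077e-01, -5.99453573e-04, -1.75194151e-04]), 'ft_force': array([-0.0273068 , -0.25506785,  0.32141647]), 'torque': array([ 0.04120946, -0.02389901,  0.00425086]), 'grasp_force': 0.0, 'opening': 91.16672180262886}
scene bed [([570.0, 194.0, 13.0], 0.74)]
scene bolt_knob [([570.0, 259.0, 29.0], 0.49)]
scene strip [([526.0, -250.0, 12.0], 0.85)]
scene long_slide [([554.0, -294.0, 22.0], 0.49)]
scene short_slide [([523.0, -196.0, 40.0], 0.44)]
scene tin [([591.0, -4.0, 27.0], 0.72)]
scene marker [([418.0, -485.0, 28.0], 0.52), ([417.0, 4.0, 13.0], 0.47)]
scene driver []
scene solder_reel [([606.0, -466.0, 30.0], 0.54)]
scene multimeter [([417.0, -482.0, 24.0], 0.73), ([574.0, 260.0, 27.0], 0.22)]
side bed [([577.0, 189.0, 8.0], 0.75)]
side bolt_knob [([578.0, 261.0, 27.0], 0.46)]
side strip [([543.0, -264.0, 12.0], 0.76), ([572.0, 189.0, 9.0], 0.6)]
side long_slide [([571.0, -292.0, 37.0], 0.93), ([597.0, -7.0, 25.0], 0.69)]
side short_slide [([534.0, -198.0, 48.0], 0.8)]
side tin [([596.0, -6.0, 24.0], 0.74)]
side marker [([422.0, -1.0, 10.0], 0.46)]
side driver []
side solder_reel [([617.0, -474.0, 39.0], 0.65), ([576.0, 191.0, 6.0], 0.6)]
side multimeter [([440.0, -490.0, 26.0], 0.68), ([618.0, -475.0, 36.0], 0.19)]
```

View pics/scene0.png

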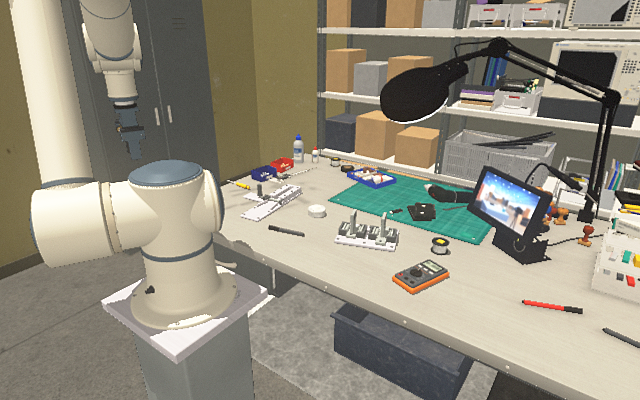

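View pics/side0.png

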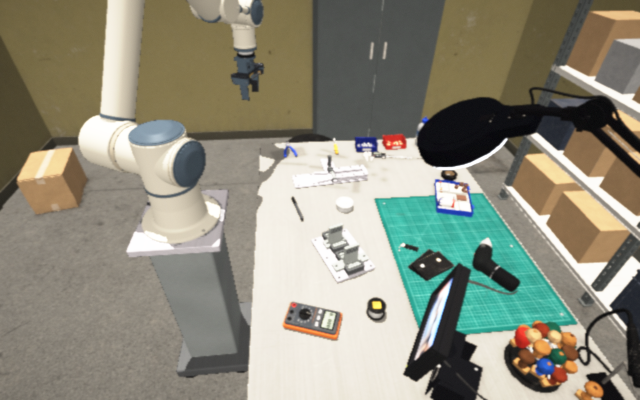

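The scene view shows the bed at about (272,203) and the strip at about (367,235), with the tin and marker between them. In the side view the bed spans (293,183) to (368,172), so it runs roughly along world x. I'll look closer with the wrist camera.

```bash
python3 -m handwheel '[[25,-38,20,0,0,0.08],[25,-38,20,0,0,0.08],[25,-38,20,0,0,0.08],[25,-38,20,0,0,0.08],[25,-38,20,0,0,0.08]]'; python3 -m handwheel '[[25,-38,15,0,0,0],[25,-38,15,0,0,0],[25,-38,15,0,0,0],[25,-38,15,0,0,0],[20,-30,10,0,0,0]]'
cat > h.py <<'E'
from workcell import r
import cv2,numpy as np
def proj(P,info):
    E=np.array(info["extrinsics"]);K=np.array(info["intrinsics"])
    q=(E[:3,:3]@np.atleast_2d(P).T).T+E[:3,3]; u=(K@q.T).T
    return u[:,:2]/u[:,2:]
def back(px,z,info):
    E=np.array(info["extrinsics"]);K=np.array(info["intrinsics"])
    R=E[:3,:3];c=-R.T@E[:3,3];px=np.atleast_2d(px).astype(float)
    d=(R.T@np.linalg.inv(K)@np.c_[px,np.ones(len(px))].T).T
    return c+d*((z-c[2])/d[:,2])[:,None]
def grab(c,fn):
    info=r.camera_info(c);f=r.grab_frame(c);cv2.imwrite(fn,f[:,:,::-1])
    np.savez(fn[:-4]+".npz",intrinsics=info["intrinsics"],extrinsics=info["extrinsics"]);return f,info
E
python3 - <<'E'
from h import *
f,i=grab("wrist","pics/w1.png");print(i)
for n in("bed","bolt_knob"):
    print(n,[(np.round(d["xyz"]).tolist(),round(d["p"],2)) for d in r.spot_in(n,"wrist")[:3]])
E
```

```text
time_s: 1.72
tcp_pos: [369.5, 384.2, 314.7]
tcp_rot: [-0.001, 1.0, 0.0, 0.0]
ft_force: [1.4, -0.1, 0.9]
opening: 91.4
grasp_force: 0.0
time_s: 2.35
tcp_pos: [489.7, 201.9, 384.7]
tcp_rot: [0.001, 1.0, 0.0, 0.0]
ft_force: [0.6, -0.7, -0.8]
opening: 91.5
grasp_force: 0.0
{'intrinsics': array([[333.45003191,   0.        , 311.65285202],
       [  0.        , 333.45003191, 198.37223056],
       [  0.        ,   0.        ,   1.        ]]), 'extrinsics': array([[ 1.80329479e-03,  9.99998368e-01,  1.12771584e-04,
        -2.03347898e+02],
       [ 9.64857414e-01, -1.76955800e-03,  2.62768033e-01,
        -5.45875793e+02],
       [ 2.62767803e-01, -3.65039725e-04, -9.64859030e-01,
         4.26919692e+02],
       [ 0.00000000e+00,  0.00000000e+00,  0.00000000e+00,
         1.00000000e+00]])}
bed [([557.0, 203.0, 9.0], 0.96)]
bolt_knob [([576.0, 256.0, 16.0], 0.87), ([578.0, -279.0, 22.0], 0.68)]
```

View pics/w1.png

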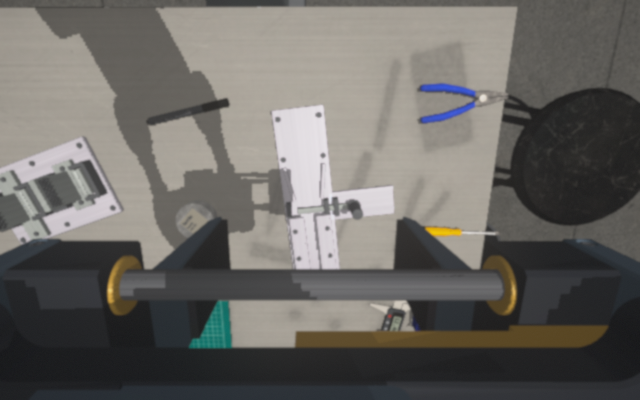

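Wrist view: the apron's near end spans (272,111) to (323,105), the knob is at about (353,209) on the +y side, and bed +x points away from the robot. The lamp might be in the way, so I'll check its position, and enlarge the bed.

Run:
```python
from h import *
a=r.camera_info("scene");b=r.camera_info("side")
P=lambda i:np.array(i["intrinsics"])@np.array(i["extrinsics"])[:3]
for pa,pb in(((415,100),(475,120)),((385,85),(420,125)),((425,116),(475,152))):
    X=cv2.triangulatePoints(P(a),P(b),np.float32(pa),np.float32(pb))[:,0];print(X[:3]/X[3])
i=np.load("pics/w1.npz")
A=back([(272,111),(323,105)],8,i);k=back([(353,209)],66,i);print(A,k)
im=cv2.imread("pics/w1.png")[95:275,255:405];cv2.imwrite("pics/w1c.png",cv2.resize(im,None,fx=3.3,fy=3.3,interpolation=cv2.INTER_CUBIC))
```

```text
[ 916.8916  -195.52292  420.27527]
[ 754.1225  -175.325    455.25626]
[ 909.6643  -246.73438  361.31088]
[[420.03400971 139.62073845   8.        ]
 [411.00450239 220.54380761   8.        ]] [[565.17243178 265.76544608  66.        ]]
```

View pics/w1c.png

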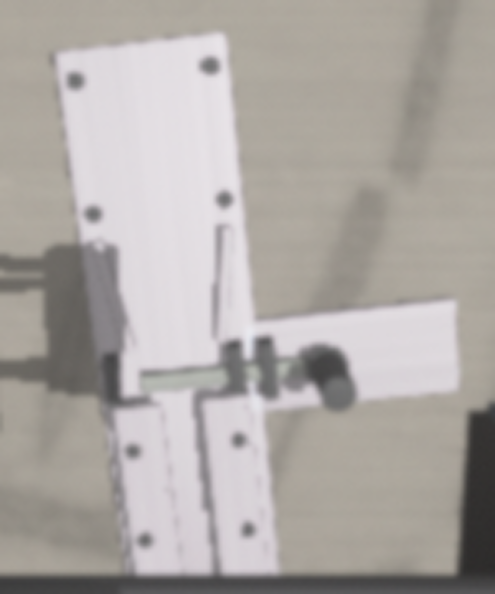

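```bash
cat > fit.py <<'E'
from h import *
from scipy.optimize import least_squares
def W(p,L):
    L=np.atleast_2d(L).astype(float);c,s=np.cos(p[2]),np.sin(p[2])
    return np.c_[p[0]+c*L[:,0]-s*L[:,1],p[1]+s*L[:,0]+c*L[:,1],L[:,2]]
E
python3 - <<'E'
from fit import *
i=np.load("pics/w1.npz");S=lambda a:np.array(a)/3.3+[255,95]
pts=S([(55,52),(223,33),(160,402),(200,398)]);L=[(-165,-42,8),(-165,42,8),(12,-10,28),(12,10,28)]
lpx=S([(213,570),(180,570),(90,290),(238,180)]);ll=[(10,28),(-10,28),(-42,8),(42,8)]
def f(p):
    e=(proj(W(p,L),i)-pts).ravel();g=[]
    for q,(y,z) in zip(lpx,ll):
        X=back([q],z,i)[0];g.append((-np.sin(p[2])*(X[0]-p[0])+np.cos(p[2])*(X[1]-p[1])-y)/1.6)
    return np.r_[e,g]
o=least_squares(f,[570,194,0.1]);print(o.x,o.fun.round(1))
p=o.x;k=back([S((338,392))],66,i)[0];d=k[:2]-p[:2];c,s=np.cos(p[2]),np.sin(p[2])
print("knob",k,"local",c*d[0]+s*d[1],-s*d[0]+c*d[1]);print("shut",W(p,[(4,66,66)]),"open",W(p,[(4,126,66)]),"home",W(p,[(73,0,8)]))
E
```

```text
[5.78543122e+02 1.96990973e+02 1.04129121e-01] [-0.7 -0.6  1.1 -0.6 -0.2  0.7 -0.4  0.7 -1.4  0.3  1.6 -0.8]
knob [572.89667536 272.81841056  66.        ] local 2.265720527458428 76.00361261213952
shut [[575.661347   263.04924574  66.        ]] open [[569.4248842  322.72425333  66.        ]] home [[651.14771483 204.57866961   8.        ]]
```

```bash
python3 -m handwheel '[[17,14,-56,0,0,0.021],[17,14,-56,0,0,0.021],[17,14,-56,0,0,0.021],[17,14,-56,0,0,0.021],[16,14,-56,0,0,0.02]]' 0.0 30
python3 - <<'E'
from h import *
f,i=grab("wrist","pics/w2.png");print(r.read_state()["tcp_pos"])
print([(np.round(d["xyz"]).tolist(),round(d["p"],2)) for d in r.spot_in("bolt_knob","wrist")[:2]])
E
```

```text
time_s: 3.12
tcp_pos: [572.5, 274.8, 102.0]
tcp_rot: [-0.052, 0.999, 0.0, -0.0]
ft_force: [0.4, -0.0, 0.3]
opening: 46.5
grasp_force: 0.0
[570.81079153 274.94920622  94.39814991]
[([571.0, 259.0, 18.0], 0.6)]
```

View pics/w2.png

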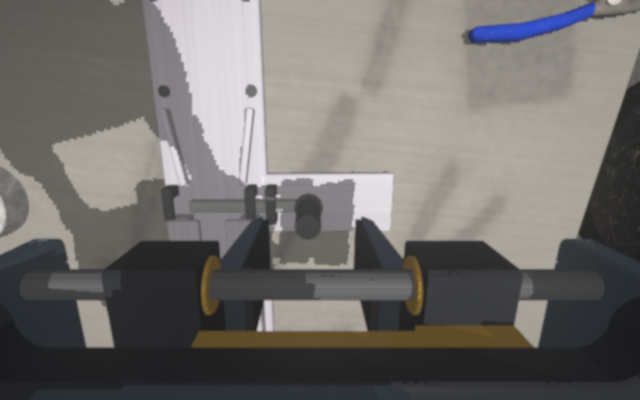

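The knob top shows at about (308,222), centred between the fingers (mid about 313). I'll descend, pinch it and pull.

```bash
python3 - <<'E'
from h import *
i=np.load("pics/w2.npz");print(back([(308,222)],66,i))
E
python3 -m handwheel '[[0,-1,-30,0,0,0],[0,-1,-29,0,0,0],[0,0,0,0,0,0],[0,0,0,0,0,0],[0,0,0,0,0,0]]'  ; python3 -m handwheel '[[0,0,0,0,0,0],[0,0,0,0,0,0],[0,0,0,0,0,0],[0,0,0,0,0,0],[0,0,0,0,0,0]]' -1 30
```

```text
[[570.20525994 272.7657486   66.        ]]
time_s: 3.85
tcp_pos: [573.6, 271.9, 46.7]
tcp_rot: [-0.052, 0.999, 0.0, 0.001]
ft_force: [-0.0, -0.6, 0.2]
opening: 45.7
grasp_force: 0.0
time_s: 4.47
tcp_pos: [572.9, 271.5, 45.0]
tcp_rot: [-0.052, 0.999, 0.0, 0.0]
ft_force: [-0.3, 0.2, 3.1]
opening: 17.3
grasp_force: 30.0
```

```bash
python3 -m handwheel '[[-1.2,12,0,0,0,0],[-1.2,12,0,0,0,0],[-1.2,12,0,0,0,0],[-1.2,12,0,0,0,0],[0,0,0,0,0,0]]';python3 -m handwheel '[[-0.3,2,0,0,0,0],[-0.2,2,0,0,0,0],[-0.2,2,0,0,0,0],[0,0,0,0,0,0],[0,0,0,0,0,0]]'
```

```text
time_s: 5.1
tcp_pos: [567.4, 321.4, 44.9]
tcp_rot: [-0.052, 0.999, 0.0, -0.0]
ft_force: [-3.7, 2.0, 5.5]
opening: 16.7
grasp_force: 30.0
time_s: 5.72
tcp_pos: [567.2, 322.7, 44.7]
tcp_rot: [-0.052, 0.999, -0.003, -0.001]
ft_force: [1.9, -29.8, 9.0]
opening: 17.2
grasp_force: 30.0
```

```bash
python3 -m handwheel '[[0,-0.5,0,0,0,0],[0,0,0,0,0,0],[0,0,20,0,0,0],[0,0,58,0,0,0],[-10,-25,55,0,0,0]]' 0; python3 -m handwheel '[[-10,-55,25,0,0,0],[-10,-55,25,0,0,0],[-10,-55,25,0,0,0],[-10,-55,25,0,0,0],[-10,-55,25,0,0,0]]';python3 -m handwheel '[[-10,-58,0,0,0,0],[-10,-58,0,0,0,0],[-10,-58,0,0,0,0],[-10,-58,0,0,0,0],[0,-40,0,0,0,0]]'
python3 - <<'E'
from h import *
f,i=grab("wrist","pics/w3.png");print(r.read_state()["tcp_pos"])
for n in("long_slide","short_slide","strip"):print(n,[(np.round(d["xyz"]).tolist(),round(d["p"],2)) for d in r.spot_in(n,"wrist")[:2]])
E
```

```text
time_s: 6.35
tcp_pos: [557.4, 301.6, 179.2]
tcp_rot: [-0.053, 0.999, 0.0, 0.0]
ft_force: [0.4, -0.6, -0.1]
opening: 45.5
grasp_force: 0.0
time_s: 6.98
tcp_pos: [507.0, 24.0, 303.9]
tcp_rot: [-0.052, 0.999, 0.0, 0.0]
ft_force: [1.6, -0.4, 0.3]
opening: 45.6
grasp_force: 0.0
time_s: 7.6
tcp_pos: [467.0, -248.9, 303.1]
tcp_rot: [-0.051, 0.999, -0.0, 0.0]
ft_force: [0.9, -0.0, -0.1]
opening: 45.6
grasp_force: 0.0
[ 467.54523833 -252.61642154  302.86953641]
long_slide [([562.0, -282.0, 25.0], 0.62)]
short_slide [([525.0, -197.0, 20.0], 0.65)]
strip [([528.0, -234.0, 10.0], 0.89)]
```

View pics/w3.png

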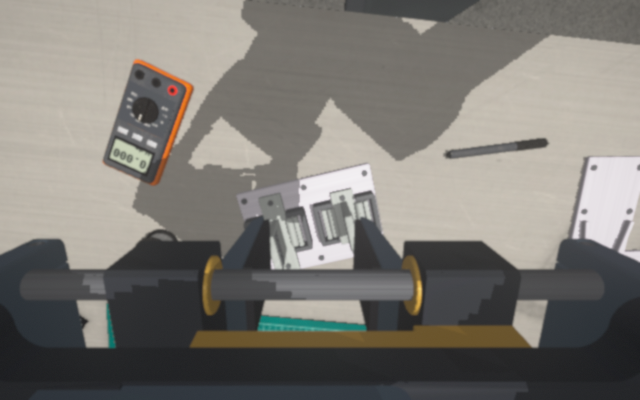

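The strip spans (237,195) to (370,165) and down behind the fingers. I'll shift forward and open wide to see both feet.

```bash
python3 -m handwheel '[[30,0,0,0,0,0],[30,0,0,0,0,0],[30,0,0,0,0,0],[0,0,0,0,0,0],[0,0,0,0,0,0]]' 1
python3 - <<'E'
from h import *
f,i=grab("wrist","pics/w4.png");print(r.read_state()["tcp_pos"])
for n in("long_slide","short_slide"):print(n,[(np.round(d["xyz"]).tolist(),round(d["p"],2)) for d in r.spot_in(n,"wrist")[:2]])
im=f[60:260,220:420,::-1];cv2.imwrite("pics/w4c.png",cv2.resize(im,None,fx=3,fy=3,interpolation=cv2.INTER_CUBIC))
E
```

```text
time_s: 8.43
tcp_pos: [557.1, -245.8, 302.8]
tcp_rot: [-0.052, 0.999, 0.0, -0.0]
ft_force: [-1.3, -0.2, -0.3]
opening: 90.5
grasp_force: 0.0
[ 556.92051049 -246.08440365  303.01487617]
long_slide [([566.0, -280.0, 24.0], 0.64)]
short_slide [([536.0, -190.0, 22.0], 0.95)]
```

View pics/w4c.png

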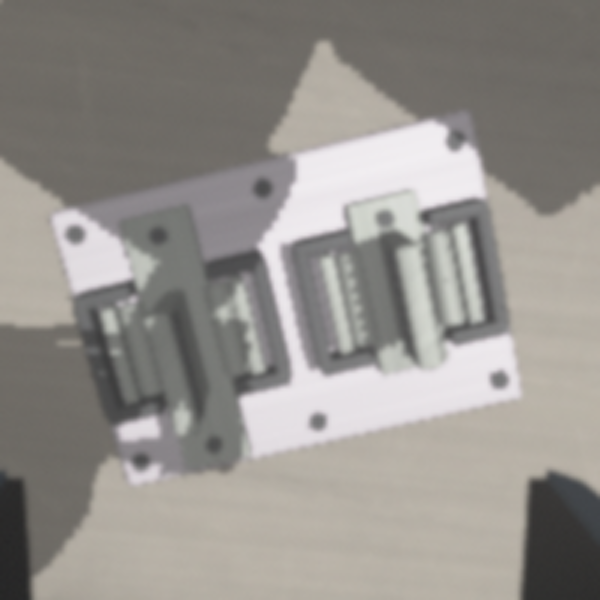

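The long slide is the left one: foot from about (155,210) to (210,467) in the crop. Strip corners are at (52,213), (468,112), (520,395) and (128,483).

Run:
```python
from fit import *
i=np.load("pics/w4.npz");S=lambda a:np.array(a)/3+[220,60]
def run(px,L,g):
    o=least_squares(lambda p:(proj(W(p,L),i)-S(px)).ravel(),g);print(o.x,o.fun.round(1));return o.x
p=run([(52,213),(468,112),(520,395),(128,483)],[(-68,-98,12),(-68,98,12),(68,98,12),(68,-98,12)],[540,-240,.2])
print("slot",W(p,[(0,-50,12)]))
q=run([(120,217),(190,205),(173,470),(245,465)],[(-60,-16,22),(-60,16,22),(60,-16,22),(60,16,22)],[560,-290,.2])
t=W(np.r_[W(p,[(0,-50,12)])[0,:2],p[2]],[(-25,-5,91),(-25,5,91),(25,-5,91),(25,5,91)]);print((proj(t,i)-[220,60])*3)
```

```text
[ 5.54867636e+02 -2.37967891e+02  3.35311119e-01] [-2.  -0.6  1.4 -1.5  1.1  1.2 -0.6  1.6]
slot [[ 571.32078504 -285.18328954   12.        ]]
[ 5.75107560e+02 -2.85678848e+02  2.81856653e-01] [ 0.1  0.6  0.4  0.3  0.7  0.5 -1.2 -1.6]
[[140.09070132 309.14248246]
 [165.19550551 303.22981222]
 [173.17291672 430.59918177]
 [197.52278568 425.05741926]]
```

```bash
python3 -m handwheel '[[4,-10,-45,0,0,0.05],[4,-10,-45,0,0,0.05],[4,-10,-45,0,0,0.05],[4.5,-9.5,-50,0,0,0.05],[0,0,0,0,0,0]]' 0.1
python3 - <<'E'
from fit import *
f,i=grab("wrist","pics/w5.png");s=r.read_state();print(s["tcp_pos"],s["tcp_rot"],s["opening"])
im=f[80:320,200:440,::-1];cv2.imwrite("pics/w5c.png",cv2.resize(im,None,fx=2.5,fy=2.5,interpolation=cv2.INTER_CUBIC))
t=W([573.5,-285.5,.305],[(-25,-5,91),(-25,5,91),(25,-5,91),(25,5,91)]);print((proj(t,i)-[200,80])*2.5)
E
```

```text
time_s: 9.2
tcp_pos: [571.7, -285.8, 115.1]
tcp_rot: [-0.15, 0.989, 0.002, -0.002]
ft_force: [-0.7, 0.1, -0.5]
opening: 50.2
grasp_force: 0.0
[ 572.97623828 -286.24395126  117.78082523] [-1.50155067e-01  9.88661718e-01  8.07852511e-04 -9.00607290e-04] 49.872302124173
[[253.83479967 290.13614155]
 [295.18078566 289.9543004 ]
 [255.9858537  478.21106419]
 [294.84444836 478.00487823]]
```

View pics/w5c.png

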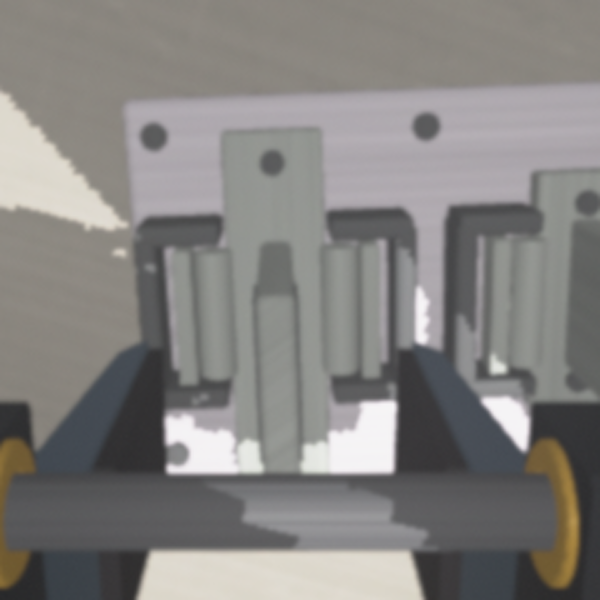

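The grip plate top runs (275,290) to (281,470) in the crop, centred between the fingers. The residual yaw is about +0.03. I'll descend, grip and pull straight up.

```bash
python3 -m handwheel '[[0.3,0.5,-30,0,0,0.033],[0,0,-30,0,0,0],[0,0,0,0,0,0],[0,0,0,0,0,0],[0,0,0,0,0,0]]';python3 -m handwheel '[[0,0,0,0,0,0],[0,0,0,0,0,0],[0,0,0,0,0,0],[0,0,0,0,0,0],[0,0,0,0,0,0]]' -1 55
```

```text
time_s: 9.88
tcp_pos: [575.0, -286.5, 59.9]
tcp_rot: [-0.167, 0.986, -0.001, 0.001]
ft_force: [1.2, -0.6, -0.3]
opening: 50.2
grasp_force: 0.0
time_s: 10.5
tcp_pos: [574.0, -285.9, 57.8]
tcp_rot: [-0.167, 0.986, 0.0, -0.0]
ft_force: [-0.4, 1.3, -1.9]
opening: 9.9
grasp_force: 55.0
```

```bash
python3 -m handwheel '[[0,0,6,0,0,0],[0,0,6,0,0,0],[0,0,10,0,0,0],[0,0,25,0,0,0],[0,0,50,0,0,0]]';python3 -m handwheel '[[0,0,0,0,0,0],[0,0,0,0,0,0],[0,0,0,0,0,0],[0,0,0,0,0,0],[0,0,0,0,0,0]]'
```

```text
time_s: 11.12
tcp_pos: [573.2, -285.5, 155.0]
tcp_rot: [-0.167, 0.986, 0.001, -0.001]
ft_force: [0.7, 0.1, -1.7]
opening: 9.9
grasp_force: 55.0
time_s: 11.75
tcp_pos: [573.9, -285.9, 154.4]
tcp_rot: [-0.167, 0.986, 0.0, -0.0]
ft_force: [0.5, 0.3, -2.4]
opening: 9.8
grasp_force: 55.0
```

```bash
python3 -m handwheel '[[-5,10,30,0,0,0],[-15,40,10,0,0,-0.03],[-15,52,0,0,0,-0.03],[-15,52,0,0,0,-0.03],[-15,52,0,0,0,-0.03]]';python3 -m handwheel '[[-15,52,0,0,0,-0.03],[-15,52,0,0,0,-0.03],[-15,52,0,0,0,-0.03],[-15,52,0,0,0,-0.021],[-30,54,0,0,0,0]]'
python3 - <<'E'
from fit import *
r.grab_frame("side")
f,i=grab("wrist","pics/w6.png");s=r.read_state();print(s["tcp_pos"],s["tcp_rot"],s["opening"])
cv2.imwrite("pics/w6c.png",cv2.resize(f[:,120:520,::-1],(800,800))[:600])
p=[578.5,197,.104]
print(proj(W(p,[(-165,-42,8),(-165,42,8),(12,-10,28),(12,10,28),(133,-10,28),(133,10,28)]),i).round()*2-[240,0])
E
```

```text
time_s: 12.38
tcp_pos: [508.5, -78.6, 194.9]
tcp_rot: [-0.107, 0.994, 0.0, 0.0]
ft_force: [0.9, 0.7, -2.6]
opening: 9.6
grasp_force: 55.0
time_s: 13.0
tcp_pos: [419.2, 183.6, 195.0]
tcp_rot: [-0.052, 0.999, 0.0, 0.001]
ft_force: [0.3, 1.3, -2.3]
opening: 10.0
grasp_force: 55.0
[416.03058943 185.9655641  194.79318708] [-5.49958074e-02  9.98486208e-01  4.55613107e-04 -7.38347274e-04] 9.951543722571568
[[288. 356.]
 [442. 356.]
 [350. 660.]
 [384. 660.]
 [352. 824.]
 [382. 824.]]
```

View pics/w6c.png

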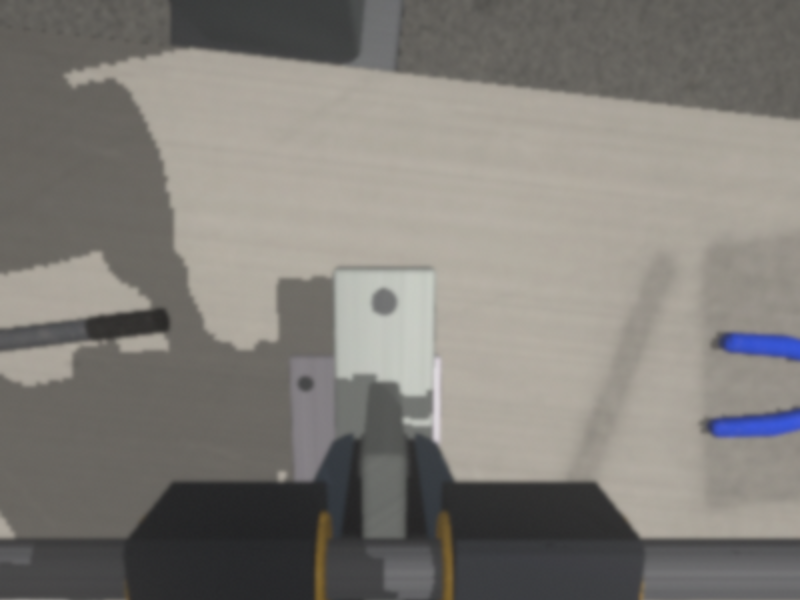

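The bed's near edge is at (290..440,357) in the crop, matching the fit. The foot is aligned with the tool. I'll centre it and lower onto the apron.

```bash
python3 -m handwheel '[[9,-2,-30,0,0,-0.005],[9.5,-2,-40,0,0,0],[0,0,-40,0,0,0],[0,0,-25,0,0,0],[0,0,0,0,0,0]]';python3 -m handwheel '[[0,0,-2,0,0,0],[0,0,-1,0,0,0],[0,0,0,0,0,0],[0,0,0,0,0,0],[0,0,0,0,0,0]]'
```

```text
time_s: 13.72
tcp_pos: [436.7, 177.5, 58.7]
tcp_rot: [-0.05, 0.999, -0.0, -0.002]
ft_force: [0.2, -0.1, -2.0]
opening: 9.7
grasp_force: 55.0
time_s: 14.35
tcp_pos: [437.7, 178.0, 57.1]
tcp_rot: [-0.05, 0.999, 0.0, 0.0]
ft_force: [-0.2, 0.9, -2.8]
opening: 9.7
grasp_force: 55.0
```

```bash
python3 -m handwheel '[[-0.5,4.3,0,0,0,0.003],[0,0,-1.2,0,0,0],[0,0,-1.2,0,0,0],[0,0,0,0,0,0],[0,0,0,0,0,0]]'
```

```text
time_s: 14.98
tcp_pos: [437.1, 182.2, 54.5]
tcp_rot: [-0.052, 0.999, -0.0, -0.0]
ft_force: [0.1, 0.1, -2.1]
opening: 9.8
grasp_force: 55.0
```

```bash
python3 -m handwheel '[[14.9,1.55,0,0,0,0],[14.9,1.55,0,0,0,0],[14.9,1.55,0,0,0,0],[14.9,1.55,0,0,0,0],[0,0,0,0,0,0]]'
```

```text
time_s: 15.6
tcp_pos: [498.2, 188.6, 54.4]
tcp_rot: [-0.051, 0.999, 0.0, 0.001]
ft_force: [-1.5, -0.3, -1.6]
opening: 9.9
grasp_force: 55.0
```

Run:
```python
from fit import *
f,i=grab("wrist","pics/w7.png");s=r.read_state();print(s["tcp_pos"],s["ft_force"])
cv2.imwrite("pics/w7c.png",cv2.resize(f[40:280,160:480,::-1],None,fx=2.5,fy=2.5))
p=[578.5,197,.104]
print((proj(W(p,[(-165,-42,8),(-165,42,8),(-75,-29.5,18),(-75,29.5,18)]),i)-[160,40])*2.5)
```

```text
[496.96815015 188.43058256  54.33290074] [-0.3671836  -0.19841926 -2.76621615]
[[207.24781164 129.81474332]
 [545.56339422 129.31469018]
 [265.78685326 484.0853177 ]
 [488.34734331 483.76968631]]
```

View pics/w7c.png

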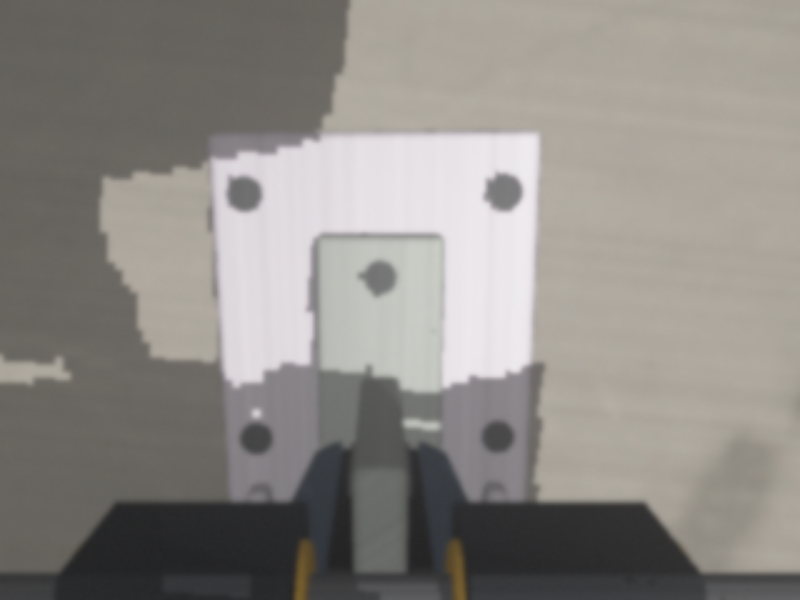

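The foot is centred to about 1 mm and the bed axis is turned roughly +0.01 rad from the tool. I'll trim both and go on under the lips.

```bash
python3 -m handwheel '[[10,0.7,0,0,0,0.008],[12,1.35,0,0,0,0],[12,1.35,0,0,0,0],[12,1.35,0,0,0,0],[0,0,0,0,0,0]]';python3 -m handwheel '[[12,1.35,0,0,0,0],[12,1.35,0,0,0,0],[12,1.35,0,0,0,0],[0,0,0,0,0,0],[0,0,0,0,0,0]]'
```

```text
time_s: 16.27
tcp_pos: [543.8, 193.3, 54.5]
tcp_rot: [-0.055, 0.998, 0.0, 0.0]
ft_force: [0.2, -0.1, -2.6]
opening: 9.5
grasp_force: 55.0
time_s: 16.9
tcp_pos: [578.4, 197.2, 54.3]
tcp_rot: [-0.056, 0.998, -0.0, -0.0]
ft_force: [-0.1, 0.3, -2.5]
opening: 9.7
grasp_force: 55.0
```

```bash
python3 -m handwheel '[[15,1.65,0,0,0,0],[15,1.65,0,0,0,0],[15,1.65,0,0,0,0],[15,1.65,0,0,0,0],[0,0,0,0,0,0]]';python3 -m handwheel '[[3,0.33,0,0,0,0],[3,0.33,0,0,0,0],[3,0.33,0,0,0,0],[3,0.33,0,0,0,0],[0,0,0,0,0,0]]'
```

```text
time_s: 17.52
tcp_pos: [639.0, 203.9, 54.4]
tcp_rot: [-0.056, 0.998, 0.0, 0.0]
ft_force: [-1.0, -0.3, -3.0]
opening: 9.8
grasp_force: 55.0
time_s: 18.15
tcp_pos: [650.5, 205.2, 54.4]
tcp_rot: [-0.056, 0.998, -0.0, -0.0]
ft_force: [-2.0, -0.0, -1.2]
opening: 9.2
grasp_force: 55.0
```

```bash
python3 -m handwheel '[[1,0.1,0,0,0,0],[1,0.1,0,0,0,0],[1,0.1,0,0,0,0],[0,0,0,0,0,0],[0,0,0,0,0,0]]'
```

```text
time_s: 18.77
tcp_pos: [650.8, 205.2, 54.1]
tcp_rot: [-0.056, 0.998, -0.0, -0.003]
ft_force: [-16.3, -2.2, 8.6]
opening: 9.9
grasp_force: 55.0
```

```bash
python3 -m handwheel '[[-2.3,-0.2,-0.4,0,0,0],[0,0,-0.4,0,0,0],[0,0,0,0,0,0],[0,0,0,0,0,0],[0,0,0,0,0,0]]';python3 -m handwheel '[[0,0,0,0,0,0],[0,0,0,0,0,0],[0,0,20,0,0,0],[0,0,40,0,0,0],[0,0,40,0,0,0]]' -0.3
```

```text
time_s: 19.4
tcp_pos: [650.5, 205.2, 53.9]
tcp_rot: [-0.056, 0.998, -0.0, -0.001]
ft_force: [-8.2, -1.4, 5.5]
opening: 9.7
grasp_force: 55.0
time_s: 20.02
tcp_pos: [651.8, 205.3, 156.3]
tcp_rot: [-0.056, 0.998, 0.0, 0.001]
ft_force: [-0.3, -0.0, -0.6]
opening: 32.2
grasp_force: 0.0
```

```bash
python3 -m handwheel '[[-28,39,0,0,0,0],[-28,39,0,0,0,0],[-28,38.5,0,0,0,0],[0,0,-30,0,0,0],[0,0,0,0,0,0]]' 0;python3 -m handwheel '[[0,0,-40,0,0,0],[0,0,-41,0,0,0],[0,0,0,0,0,0],[0,0,0,0,0,0],[0,0,0,0,0,0]]';python3 -m handwheel '[[0,0,0,0,0,0],[0,0,0,0,0,0],[0,0,0,0,0,0],[0,0,0,0,0,0],[0,0,0,0,0,0]]' -1 30
```

```text
time_s: 20.65
tcp_pos: [566.5, 321.8, 123.4]
tcp_rot: [-0.056, 0.998, -0.0, -0.001]
ft_force: [0.1, -0.3, 0.5]
opening: 45.6
grasp_force: 0.0
time_s: 21.28
tcp_pos: [568.8, 322.2, 45.0]
tcp_rot: [-0.055, 0.998, 0.001, 0.001]
ft_force: [0.8, -0.1, -0.4]
opening: 45.6
grasp_force: 0.0
time_s: 21.9
tcp_pos: [567.5, 321.9, 42.8]
tcp_rot: [-0.056, 0.998, 0.0, 0.0]
ft_force: [-1.3, 0.8, 4.3]
opening: 17.4
grasp_force: 30.0
```

Push it shut, along (0.11,-0.994), 60 mm.

```bash
python3 -m handwheel '[[1.3,-12,0,0,0,0],[1.3,-12,0,0,0,0],[1.3,-12,0,0,0,0],[1.3,-12,0,0,0,0],[0,0,0,0,0,0]]';python3 -m handwheel '[[0.6,-5,0,0,0,0],[0.6,-5,0,0,0,0],[0.1,-1.5,0,0,0,0],[0,0,0,0,0,0],[0,0,0,0,0,0]]'
```

```text
time_s: 22.52
tcp_pos: [573.0, 272.2, 42.8]
tcp_rot: [-0.055, 0.998, -0.0, 0.0]
ft_force: [1.1, -2.1, 5.4]
opening: 17.1
grasp_force: 30.0
time_s: 23.15
tcp_pos: [574.1, 262.5, 42.8]
tcp_rot: [-0.056, 0.998, 0.0, 0.0]
ft_force: [-0.3, 4.9, 5.1]
opening: 17.7
grasp_force: 30.0
```

```bash
python3 -m handwheel '[[0.1,-1,0,0,0,0],[0.1,-1,0,0,0,0],[0,0,0,0,0,0],[0,0,0,0,0,0],[0,0,0,0,0,0]]'
```

```text
time_s: 23.78
tcp_pos: [574.1, 262.3, 42.9]
tcp_rot: [-0.056, 0.998, 0.002, 0.0]
ft_force: [-3.9, 20.6, 3.7]
opening: 17.5
grasp_force: 30.0
```

At the hard stop, so the bolt is fully shut. I'll relax, release and rise, then look.

```bash
python3 -m handwheel '[[-0.1,1.2,0,0,0,0],[0,0,0,0,0,0],[0,0,0,0,0,0],[0,0,0,0,0,0],[0,0,0,0,0,0]]';python3 -m handwheel '[[0,0,0,0,0,0],[0,0,0,0,0,0],[0,0,25,0,0,0],[0,0,50,0,0,0],[0,0,50,0,0,0]]' 0
python3 -m handwheel '[[0,0,50,0,0,0],[0,0,50,0,0,0],[0,-20,30,0,0,0],[0,0,0,0,0,0],[0,0,0,0,0,0]]' 1
python3 - <<'E'
from fit import *
f,i=grab("wrist","pics/w8.png")
cv2.imwrite("pics/w8c.png",cv2.resize(f[:290,180:460,::-1],None,fx=2,fy=2))
E
```

```text
time_s: 24.4
tcp_pos: [574.1, 262.4, 42.9]
tcp_rot: [-0.056, 0.998, 0.001, 0.0]
ft_force: [-2.1, 10.9, 4.8]
opening: 17.3
grasp_force: 30.0
time_s: 25.02
tcp_pos: [573.6, 260.9, 168.6]
tcp_rot: [-0.055, 0.998, -0.0, -0.001]
ft_force: [0.6, 0.1, 0.1]
opening: 45.7
grasp_force: 0.0
time_s: 25.65
tcp_pos: [573.6, 241.2, 296.8]
tcp_rot: [-0.055, 0.998, -0.0, -0.001]
ft_force: [0.2, -1.0, -0.2]
opening: 90.7
grasp_force: 0.0
```

View pics/w8c.png

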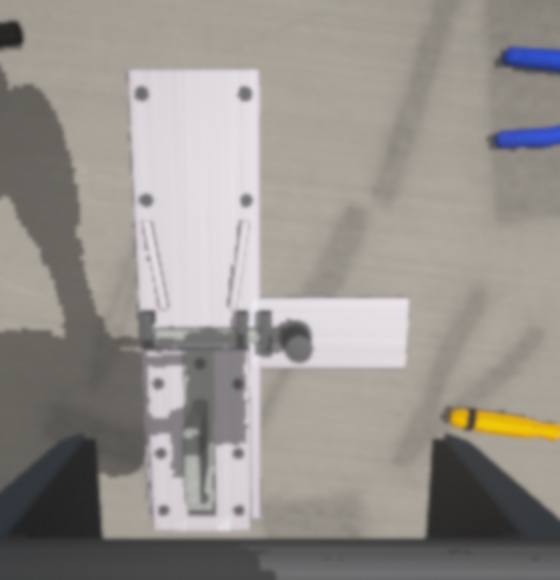

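The bolt bar at (200,333) spans from keeper to keeper, with the knob at (297,345). The slide sits home under the lips behind it.

```bash
python3 -c "
from workcell import r
print(r.job_done())"
```

```text
the job is handed in; nothing more can be done
None
```

The long slide is home against the end stop with the bolt shut behind it, the short slide was left in its clip, nothing else was touched, and the job was handed in at about 26 s.

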